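# Put each lid back on its own jar

### The arm

A 7-joint arm with a two-finger parallel gripper is mounted at the origin on the work surface. World frame = base frame: x ahead of the robot, y to its left, z up, the work surface at z = 0. Lengths are in m, angles in rad, forces in N, time in s.
With the tool pointing down it reaches from about 0.425 to 0.875 m from the base axis. Payload 8.4 kg.
Tool frame: the origin (TCP) lies between the finger pads; the fingertips stand ctrl.tip_extent ahead of it and the grasp point (between the pads) lies 5 mm behind it (ctrl.tip_extent is the distance from the TCP to the fingertips, in m); x points along the fingers, y is the direction in which the jaws open and shut, and the axes are right-handed (so a half turn about x gives the same grasp; the last joint's range is limited). The gripper opens to 85 mm and grips with 20 to 120 N. Pads are 22 mm wide; open, the fingers measure 114 mm over their backs; the gripper's body (76 mm by 85 mm) begins 54 mm behind the grasp point. The pads swing forward as they close: fully open they stand 13 mm farther back than shut.
Start: joints at [1.248, 0.333, 0.04, 1.465, -0.013, 1.343, -0.059], TCP at [0.144, -0.634, 0.245] pointing down, gripper open.
Joint ranges: [-2.58, 2.58], [-0.38, 2.09], [-1.3, 1.39], [0.25, 2.4], [-1.5, 4.64], [0.08, 2.09], [-2.65, 2.65]. Speed limits (rad/s): [2.22, 2.22, 2.79, 2.79, 3.14, 3.14, 3.14].

### API

Orientations are given as a 3x3 rotation matrix whose columns are the frame's x, y, z axes.
In Python, from plant import ctrl gives the robot as it stands. The module is installed in compiled form; this text tells all that it offers.
- The arm moves only by the shell command python3 -m jog 'ROWS' [FORCE]. ROWS is JSON, a list of rows, each a list of 3 entries, a list of its own where there are three numbers: the turn, a rotation vector about the tool's x, y, z normalised to -1 to 1, where 1 is 0.12 rad, then the shift along the tool's x, y, z normalised to -1 to 1, where 1 is 0.75 m, then the closure, from 0 (fully open) to 1 (shut). A call has 1 to 12 rows; each row shifts and turns the commanded pose from where the row before left it, along the tool's axes as they then stand; what a row does not reach is not made up. A row lasts 1/10 s, in which the tool goes at most 50 mm and 8.59 degrees, less where a joint would pass 70% of its speed; a pose out of reach is approached as far as the arm can. A call with a number of a shift or a turn outside -1 to 1 is refused whole. A call with a gripper value outside its range is refused whole. The fingers move at their own pace and stop on an object; FORCE is the grip in N (left out, the last holds). Time passes only in rows, so rows that do not move let the fingers close. It gives the time, the measured TCP pose, the force and the opening at its end, in the units of the state.
- ctrl.get_state(): the state, without advancing time (a new reading comes with each control period).
- ctrl.get_image(name): name is "scene" or "top"; returns a dict with "image" (420x560x3 uint8, red, green, blue), "range_z" (420x560 float32, m along the optical axis (not along the pixel's ray), 0 where there is no reading), "K" (3x3 intrinsics, pixels), "T" (4x4, takes a point from camera to world coordinates). Camera axes: x right, y down, z forward; pixel columns grow to the right and rows downward; lengths in m; the calibration is good to about 2 mm. A picture is of the moment at which its call begins.
- ctrl.close_job(): hands the job in, once; it reports no verdict.
Trained networks look in a picture, given as the dict that the camera call returned (one of the last four; its "shot" number tells which), for a name from the list of things; names that differ only in an ending like _2 or _b are one class to them, and where a whole thing is asked for, a point or a joint stands for the part that bears it (a point fixed in the world has none). Each returns a list of dicts, best first, with "confidence" (0 to 1); they miss things now and then, are a little off and sometimes report something else, mostly with a low value. They report only what shows in the picture. A call takes as long as a camera call. They do not tell look-alikes from the thing itself.
- ctrl.boxes_of(picture, name): "extent" ([left, top, width, height] in pixels, round what is visible of it).
- ctrl.silhouettes(picture, name): "pixels" (420x560 bool, what is visible of it) and "extent" ([left, top, width, height] in pixels, round what is visible of it).
The state is a dict: "clock": time; "qpos": joint angles; "joint_vel": joint speeds; "joint_torque": joint torques, N m; "tool_pos": TCP position; "eef_rot": TCP orientation; "contact_force": force on the tool from outside, world axes, zero at the start; "wrist_torque": the same for the moment, N m; "width": finger opening in m.
Only numpy, scipy, OpenCV 4.12 (cv2) and the standard library are available. Lean on these libraries where they do the work, as an engineer would, in place of code of your own. Each camera call takes 0.05 s, during which the arm holds its last target. There are 200 camera calls.

### The job

After the washing-up the lids went back on the wrong jars: give the green glass jar its cork stopper, the white porcelain jar its white lid and the terracotta jar its terracotta lid, each lid sitting level and fully home in the mouth of its jar. The empty dark bamboo trivet is there to set a lid down on while you swap them over. Leave the jars standing where they are, tip no lid over, and do not disturb the rice bowl, the garlic press or the tongs.

Things in the scene. Friction and masses are not known exactly. Their poses are not given: they have to be found in the camera images.
- green_jar: Upright wide-mouthed storage jar (wearing a lid at the start) of green glass, loose, round: 96 mm across, narrowing to a neck 72 mm across; rim 110 mm above the origin. Mouth 64 mm in diameter, hollow inside. Origin: centre of its underside, on the counter (z = 0); z up.
- white_jar: Upright wide-mouthed storage jar (wearing a lid at the start) of white porcelain, loose, round: 98 mm across, neck 72 mm across; rim 120 mm above the origin. Mouth 64 mm in diameter, hollow inside. Origin: centre of its underside, on the counter; z up.
- terracotta_jar: Upright wide-mouthed storage jar (wearing a lid at the start) of orange-brown terracotta, loose, round: 100 mm across, neck 72 mm across; rim 100 mm above the origin. Mouth 64 mm in diameter, hollow inside. Origin: centre of its underside, on the counter; z up.
- cork_stopper: Light brown cork lid, loose, about 50 g; belongs to the green jar, starts on another jar. Round flange 76 mm across and 8 mm thick; below it a tapered plug 14 mm deep (58 mm across at the flange, 44 mm at the bottom); above it a round upright knob 34 mm across and 28 mm tall. Origin: centre of the flange's underside, z up, so it is at rim height when seated; plug bottom 14 mm below, knob from 8 to 36 mm above.
- white_lid: White porcelain lid with a thin blue ring, loose, about 130 g; belongs to the white jar, starts on another jar. Same flange and plug as the cork stopper; upright round knob 26 mm across and 28 mm tall. Origin: centre of the flange's underside, z up; plug bottom 14 mm below, knob from 8 to 36 mm above.
- terracotta_lid: Orange-brown terracotta lid, loose, about 130 g; belongs to the terracotta jar, starts on another jar. Same flange and plug; upright round knob 28 mm across and 28 mm tall. Origin: centre of the flange's underside, z up; plug bottom 14 mm below, knob from 8 to 36 mm above.
- bamboo_trivet: Flat round dark-brown bamboo trivet with grooves, lying empty on the counter, 130 mm across, 10 mm thick, does not slide; a free spot where a lid can stand on its plug. Origin: centre of its underside.
- rice_bowl: Empty white porcelain rice bowl standing on the counter, 114 mm across the rim, 58 mm tall; not to be disturbed. Origin: centre of its underside.
- garlic_press: Aluminium garlic press lying open on its side, about 180 mm long, 26 mm tall, lever swung out to its +y side by about 110 mm; not to be disturbed. Origin: under the middle of its fixed handle, which runs along its x axis.
- bamboo_tongs: Pair of bamboo tongs lying on the counter, 240 mm long along its x axis, up to 65 mm wide, 18 mm tall; not to be disturbed. Origin: under its middle.
Mind the look-alikes: they are no part of the job. Several things have the shape of the cork_stopper; the one meant has the colours described above.

How it is judged:
At the end, for the whole second after the job is handed in: Cork stopper on the green jar, white lid on the white jar, terracotta lid on the terracotta jar: each centred within 8 mm, its flange within 4 mm of the rim's height, level within 0.08 rad (about 4.5 degrees) and at rest; the jars upright (horizontal distance between cork_stopper and green_jar below 0.008 m and z of cork_stopper in the frame of green_jar between 0.106 and 0.114 m and angle between each of cork_stopper, white_lid, terracotta_lid, green_jar, white_jar, terracotta_jar's own z axis and vertical below 0.08 rad and horizontal distance between white_lid and white_jar below 0.008 m and z of white_lid in the frame of white_jar between 0.116 and 0.124 m and horizontal distance between terracotta_lid and terracotta_jar below 0.008 m and z of terracotta_lid in the frame of terracotta_jar between 0.096 and 0.104 m and linear speed of each of cork_stopper, white_lid, terracotta_lid below 0.02 m/s); the robot touches nothing.
It fails at once if a jar is pushed more than 30 mm from its place or tipped (distance of any of green_jar, white_jar, terracotta_jar from where it was at the start of the episode above 0.03 m or angle between any of green_jar, white_jar, terracotta_jar's own z axis and vertical above 0.35 rad).
It fails at once if a lid is tipped over (more than about 60 degrees) (angle between any of cork_stopper, white_lid, terracotta_lid's own z axis and vertical above 1.05 rad).
It fails at once if the rice bowl, garlic press or tongs are moved by more than 20 mm (distance of any of rice_bowl, garlic_press, bamboo_tongs from where it was at the start of the episode above 0.02 m).
It also fails if it takes over 112 s, if anything falls off the work surface, if the arm or the gripper's body presses on something with over 40 N, if the wrist force passes 120 N, or if a joint passes its speed limit or range.

## Working session

There is one attempt and no reset: what is moved stays moved. The work goes in short steps, Python scripts to look and compute and a shell command to move; the robot and the scene stay as the last step left them, time stands still between calls to the robot, and variables do not carry over. Pictures are saved under pics/ and viewed, about 12 in all and at most 16, crops included, and the job is handed in when it is done.

```bash
mkdir -p pics; cat > h.py <<'E'
import numpy as np, cv2
from plant import ctrl
def world(p,mask=None):
    z=p["range_z"];K=p["K"];v,u=np.nonzero((z>0)&(mask if mask is not None else True))
    d=z[v,u];c=np.stack([(u-K[0,2])*d/K[0,0],(v-K[1,2])*d/K[1,1],d],1)
    return c@p["T"][:3,:3].T+p["T"][:3,3],u,v
def save(p,n,box=None,s=1):
    im=p["image"][:,:,::-1]
    if box: l,t,w,h=box; im=im[t:t+h,l:l+w]
    cv2.imwrite("pics/"+n,cv2.resize(im,None,fx=s,fy=s,interpolation=cv2.INTER_CUBIC))
E
python3 - <<'E'
from h import *
s=ctrl.get_state();print({k:np.round(v,3).tolist() for k,v in s.items()},ctrl.tip_extent)
a=ctrl.get_image("top");b=ctrl.get_image("scene")
save(a,"top1.png");save(b,"scene1.png")
for n in ["green_jar","white_jar","terracotta_jar","cork_stopper","white_lid","terracotta_lid","bamboo_trivet","rice_bowl","garlic_press","bamboo_tongs"]:
  for p,l in((a,"top"),(b,"scene")):
    for r in ctrl.silhouettes(p,n)[:4]:
        P,u,v=world(p,r["pixels"])
        if len(P)==0: continue
        q=P[P[:,2]>np.percentile(P[:,2],95)-.004]
        print(n,l,round(r["confidence"],2),r["extent"],"med",np.median(P,0).round(3),"top",((q.max(0)+q.min(0))/2).round(3),len(q))
E
```

```text
{'clock': 0.0, 'qpos': [1.248, 0.334, 0.04, 1.466, -0.013, 1.343, -0.058], 'joint_vel': [-0.002, 0.001, 0.001, -0.002, -0.001, -0.001, 0.002], 'joint_torque': [0.001, -65.855, 1.366, -40.555, 0.017, 0.013, -0.0], 'tool_pos': [0.144, -0.633, 0.244], 'eef_rot': [[-0.0, 0.222, -0.975], [0.002, -0.975, -0.222], [-1.0, -0.002, 0.0]], 'contact_force': [-0.232, -0.695, 0.734], 'wrist_torque': [0.012, -0.034, 0.031], 'width': 0.085} 0.014
green_jar top 0.61 [252.5, 225.2, 39.4, 41.6] med [ 0.483 -0.029  0.089] top [ 0.471 -0.037  0.118] 24
green_jar top 0.53 [177.8, 165.9, 31.7, 30.7] med [0.613 0.152 0.109] top [0.613 0.153 0.137] 85
green_jar scene 0.59 [262.1, 199.3, 34.2, 36.8] med [ 0.506 -0.045  0.059] top [ 0.49  -0.04   0.103] 80
white_jar top 0.58 [334.5, 183.4, 43.4, 40.2] med [ 0.557 -0.219  0.093] top [ 0.569 -0.242  0.126] 30
white_jar scene 0.86 [190.2, 221.2, 39.4, 45.2] med [ 0.606 -0.242  0.072] top [ 0.595 -0.242  0.11 ] 90
terracotta_jar top 0.75 [180.0, 165.4, 39.5, 39.5] med [0.596 0.127 0.074] top [0.609 0.139 0.097] 60
terracotta_jar scene 0.75 [340.3, 219.2, 38.6, 35.
[... 1674 characters left out ...]
3.7, 37.1] med [ 0.645 -0.077  0.032] top [ 0.668 -0.08   0.055] 216
garlic_press top 0.92 [88.8, 123.3, 54.7, 68.4] med [0.709 0.332 0.017] top [0.69  0.363 0.028] 150
garlic_press scene 0.77 [408.5, 230.9, 42.1, 47.7] med [0.712 0.322 0.012] top [0.694 0.342 0.021] 126
bamboo_tongs top 0.92 [298.7, 81.4, 24.9, 85.4] med [ 0.765 -0.153  0.018] top [ 0.774 -0.131  0.023] 167
bamboo_tongs top 0.27 [346.1, 184.6, 31.5, 35.2] med [ 0.567 -0.24   0.13 ] top [ 0.569 -0.242  0.158] 151
bamboo_tongs scene 0.8 [247.8, 271.3, 51.3, 81.0] med [ 0.794 -0.148  0.011] top [ 0.786 -0.13   0.016] 322
bamboo_tongs scene 0.25 [266.6, 179.3, 25.2, 21.7] med [ 0.479 -0.037  0.114] top [ 0.472 -0.037  0.141] 48
```

View pics/top1.png

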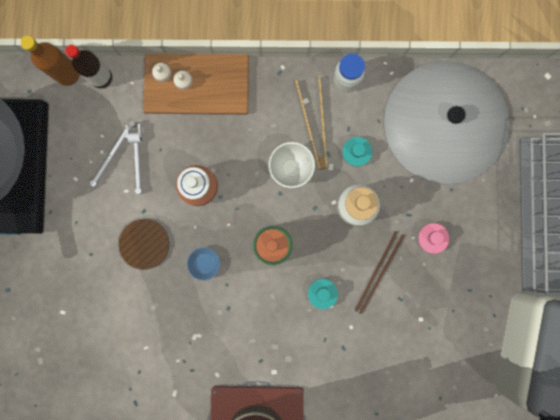

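```bash
python3 - <<'E'
import cv2
a=cv2.imread("pics/top1.png")[120:320,80:460]
cv2.imwrite("pics/crop1.png",cv2.resize(a,None,fx=2.1,fy=2.1,interpolation=cv2.INTER_CUBIC))
E
```

```text
(no output)
```

View pics/crop1.png

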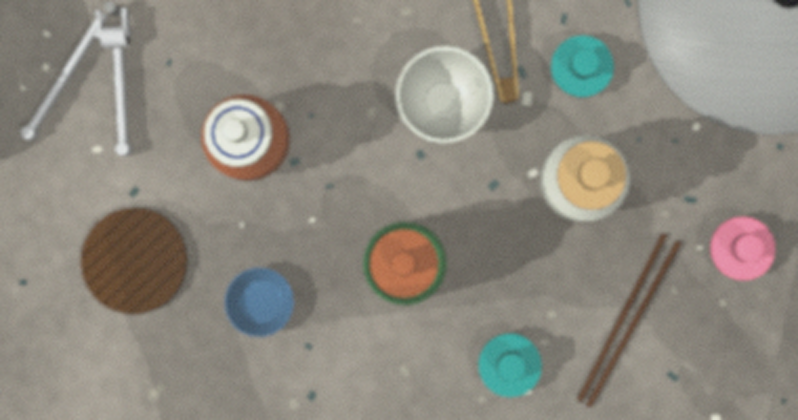

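Look-alikes of the cork stopper in the top view are teal (357,151), teal (322,294), pink (433,238) and light brown (360,205). Only the one at (360,205), sitting on the white jar, is cork-coloured, and the enlarged crop confirms it. The white lid with the blue ring is on the terracotta jar at (195,184). The terracotta lid is on the green jar at (272,245). My order is cork → trivet, white lid → white jar, terracotta lid → terracotta jar, cork → green jar.

```bash
cat > d.py <<'E'
import sys
from h import *
s=ctrl.get_state();t=np.array([float(x) for x in sys.argv[1:4]]);R=np.array(s["eef_rot"])
d=R.T@(t-np.array(s["tool_pos"]))
print("d_tool(mm)",(d*1000).round(1),"units",(d/.75).round(4),"rows>=",int(np.ceil(np.linalg.norm(d)/.048)),"pos",np.round(s["tool_pos"],4),"w",round(s["width"],4),"tip",ctrl.tip_extent,"j7",round(s["qpos"][6],2),"down",R[:,0].round(3))
E
R='[[0,0,0],[0,-0.0318,-0.0557],0]'
python3 -m jog '[[[0,0,0],[0,-0.0318,-0.0557],0],[[0,0,0],[0,-0.0318,-0.0557],0],[[0,0,0],[0,-0.0318,-0.0557],0],[[0,0,0],[0,-0.0318,-0.0557],0],[[0,0,0],[0,-0.0318,-0.0557],0],[[0,0,0],[0,-0.0318,-0.0557],0],[[0,0,0],[0,-0.0318,-0.0557],0],[[0,0,0],[0,-0.0318,-0.0557],0],[[0,0,0],[0,-0.0318,-0.0557],0],[[0,0,0],[0,-0.0318,-0.0557],0],[[0,0,0],[0,-0.0318,-0.0557],0],[[0,0,0],[0,-0.0318,-0.0557],0]]'
python3 d.py .569 -.2425 .148
```

```text
clock: 2.3
tool_pos: [0.5708, -0.2421, 0.2456]
eef_rot: [[0.001, 0.222, -0.975], [-0.0, -0.975, -0.222], [-1.0, 0.0, -0.0]]
contact_force: [1.2, -1.3, -0.8]
width: 0.0859
d_tool(mm) [97.6 -0.   1.8] units [ 0.1302 -0.      0.0025] rows>= 3 pos [ 0.5708 -0.2421  0.2456] w 0.0859 tip 0.014 j7 -1.09 down [ 0.001 -0.    -1.   ]
```

```bash
python3 -m jog '[[[0,0,0],[0.04,0,0.0012],0],[[0,0,0],[0.04,0,0.0012],0],[[0,0,0],[0.03,0,0],0],[[0,0,0],[0.0173,0,0],0],[[0,0,0],[0,0,0],0]]'
python3 -m jog '[[[0,0,0],[0,0,0],0.3],[[0,0,0],[0,0,0],0.5],[[0,0,0],[0,0,0],0.8],[[0,0,0],[0,0,0],1],[[0,0,0],[0,0,0],1],[[0,0,0],[0,0,0],1],[[0,0,0],[0,0,0],1],[[0,0,0],[0,0,0],1]]' 40
python3 d.py .569 -.2425 .27
```

```text
clock: 2.8
tool_pos: [0.5668, -0.2436, 0.1482]
eef_rot: [[-0.003, 0.222, -0.975], [0.001, -0.975, -0.222], [-1.0, -0.002, 0.002]]
contact_force: [0.2, 0.6, 0.8]
width: 0.0856
clock: 3.6
tool_pos: [0.5683, -0.2441, 0.151]
eef_rot: [[0.002, 0.222, -0.975], [-0.001, -0.975, -0.222], [-1.0, 0.001, -0.001]]
contact_force: [-1.2, -0.6, 6.0]
width: 0.0322
d_tool(mm) [-119.    -1.3   -1.2] units [-0.1586 -0.0017 -0.0016] rows>= 3 pos [ 0.5683 -0.2441  0.151 ] w 0.0322 tip 0.014 j7 -1.1 down [ 0.002 -0.001 -1.   ]
```

```bash
python3 -m jog '[[[0,0,0],[-0.01,0,0],1],[[0,0,0],[-0.015,0,0],1],[[0,0,0],[-0.02,0,0],1],[[0,0,0],[-0.04,0,0],1],[[0,0,0],[-0.04,0,0],1],[[0,0,0],[-0.035,0,0],1],[[0,0,0],[0,0,0],1]]'
python3 d.py .467 .292 .27
```

```text
clock: 4.3
tool_pos: [0.5696, -0.2443, 0.2756]
eef_rot: [[0.007, 0.222, -0.975], [-0.003, -0.975, -0.222], [-1.0, 0.004, -0.006]]
contact_force: [-0.0, -0.4, -0.3]
width: 0.0324
d_tool(mm) [   3.3 -545.7  -19. ] units [ 0.0044 -0.7276 -0.0253] rows>= 12 pos [ 0.5696 -0.2443  0.2756] w 0.0324 tip 0.014 j7 -1.08 down [ 0.007 -0.003 -1.   ]
```

```bash
python3 -m jog '[[[0,0,0],[0,-0.0606,-0.0021],1],[[0,0,0],[0,-0.0606,-0.0021],1],[[0,0,0],[0,-0.0606,-0.0021],1],[[0,0,0],[0,-0.0606,-0.0021],1],[[0,0,0],[0,-0.0606,-0.0021],1],[[0,0,0],[0,-0.0606,-0.0021],1],[[0,0,0],[0,-0.0606,-0.0021],1],[[0,0,0],[0,-0.0606,-0.0021],1],[[0,0,0],[0,-0.0606,-0.0021],1],[[0,0,0],[0,-0.0606,-0.0021],1],[[0,0,0],[0,-0.0606,-0.0021],1],[[0,0,0],[0,-0.0606,-0.0021],1]]'
python3 - <<'E'
from h import *
s=ctrl.get_image("scene");a=ctrl.get_image("top")
c=np.hstack([s["image"][140:330,120:460],a["image"][110:300,100:400]])[:,:,::-1]
cv2.imwrite("pics/p3.png",cv2.resize(c,None,fx=1.25,fy=1.25))
for p in(a,s):
  for r in ctrl.silhouettes(p,"white_jar")[:2]:
    P,u,v=world(p,r["pixels"]);q=P[(P[:,2]>.114)&(P[:,2]<.128)]
    print(r["confidence"],r["extent"],len(q),q.min(0).round(4),q.max(0).round(4),((q.max(0)+q.min(0))/2).round(4), cv2.minEnclosingCircle(q[:,:2].astype(np.float32)))
E
python3 d.py .467 .292 .053
```

```text
clock: 5.5
tool_pos: [0.4645, 0.2937, 0.2704]
eef_rot: [[0.001, 0.222, -0.975], [-0.0, -0.975, -0.222], [-1.0, 0.0, -0.001]]
contact_force: [1.0, 0.2, -0.4]
width: 0.0328
0.79 [333.9, 186.4, 46.2, 37.2] 175 [ 0.534  -0.2779  0.1142] [ 0.6023 -0.2077  0.1267] [ 0.5682 -0.2428  0.1204] ((0.5682337284088135, -0.24240893125534058), 0.03607084974646568)
d_tool(mm) [217.2   4.7  -2.9] units [ 0.2895  0.0062 -0.0038] rows>= 5 pos [0.4633 0.2956 0.2702] w 0.0327 tip 0.014 j7 -2.09 down [-0.001  0.001 -1.   ]Traceback (most recent call last):
  File "<stdin>", line 8, in <module>
    return umr_minimum(a, axis, None, out, keepdims, initial, where)
ValueError: zero-size array to reduction operation minimum which has no identity
```

View pics/p3.png

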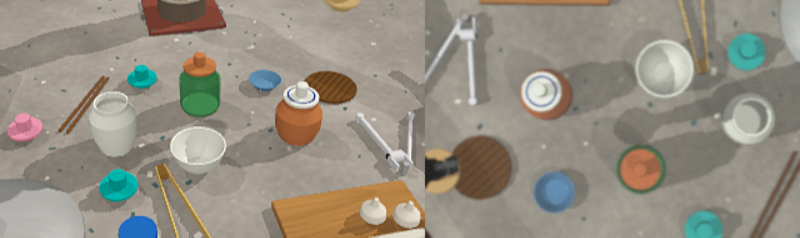

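The white jar's mouth is now open, with the rim centre at (0.568, −0.242), and the cork is in the gripper above the trivet. Next I lower it onto the trivet.

```bash
python3 -m jog '[[[0,0,0],[0.06,0.0015,-0.001],1],[[0,0,0],[0.06,0.0015,-0.001],1],[[0,0,0],[0.06,0.0015,-0.001],1],[[0,0,0],[0.05,0,0],1],[[0,0,0],[0.03,0,0],1],[[0,0,0],[0.012,0,0],1],[[0,0,0],[0.006,0,0],1],[[0,0,0],[0.004,0,0],1],[[0,0,0],[0,0,0],1]]'
python3 d.py .467 .292 .054
```

```text
clock: 6.55
tool_pos: [0.4688, 0.2895, 0.0593]
eef_rot: [[0.001, 0.222, -0.975], [0.001, -0.975, -0.222], [-1.0, -0.0, -0.002]]
contact_force: [0.4, 0.2, -0.4]
width: 0.0328
d_tool(mm) [ 5.3 -2.9  1.2] units [ 0.0071 -0.0038  0.0016] rows>= 1 pos [0.4688 0.2895 0.0593] w 0.0328 tip 0.014 j7 -2.21 down [ 0.001  0.001 -1.   ]
```

```bash
python3 -m jog '[[[0,0,0],[0.004,0,0],1],[[0,0,0],[0.002,0,0],1],[[0,0,0],[0,0,0],1],[[0,0,0],[0,0,0],1]]'
python3 -m jog '[[[0,0,0],[0.0015,0,0],1],[[0,0,0],[0,0,0],1],[[0,0,0],[0,0,0],1]]'
```

```text
clock: 6.95
tool_pos: [0.4687, 0.2896, 0.0551]
eef_rot: [[0.002, 0.222, -0.975], [0.0, -0.975, -0.222], [-1.0, 0.0, -0.002]]
contact_force: [-1.9, -2.2, 8.6]
width: 0.0326
clock: 7.25
tool_pos: [0.4688, 0.2897, 0.0551]
eef_rot: [[0.002, 0.222, -0.975], [-0.0, -0.975, -0.222], [-1.0, 0.001, -0.002]]
contact_force: [-5.8, -5.7, 21.3]
width: 0.0323
```

Contact is made. I release, rise and head for the white lid.

```bash
python3 -m jog '[[[0,0,0],[-0.001,0,0],0.6],[[0,0,0],[0,0,0],0.3],[[0,0,0],[0,0,0],0],[[0,0,0],[0,0,0],0],[[0,0,0],[0,0,0],0],[[0,0,0],[-0.02,0,0],0],[[0,0,0],[-0.05,0,0],0],[[0,0,0],[-0.06,0,0],0],[[0,0,0],[-0.06,0,0],0],[[0,0,0],[-0.04,0,0],0],[[0,0,0],[0,0,0],0]]'
python3 d.py .613 .153 .24
```

```text
clock: 8.35
tool_pos: [0.4696, 0.2911, 0.2319]
eef_rot: [[0.007, 0.222, -0.975], [0.004, -0.975, -0.222], [-1.0, -0.002, -0.008]]
contact_force: [1.1, 0.3, -0.1]
width: 0.0853
d_tool(mm) [  -7.6  166.5 -109.1] units [-0.0101  0.222  -0.1455] rows>= 5 pos [0.4696 0.2911 0.2319] w 0.0853 tip 0.014 j7 -2.1 down [ 0.007  0.004 -1.   ]
```

```bash
python3 -m jog '[[[0,0,0],[0,0.0444,-0.0291],0],[[0,0,0],[0,0.0444,-0.0291],0],[[0,0,0],[0,0.0444,-0.0291],0],[[0,0,0],[0,0.0444,-0.0291],0],[[0,0,0],[0,0.0444,-0.0291],0],[[0,0,0],[0,0,0],0],[[0,0,0],[0,0,0],0]]'
python3 d.py .613 .153 .130
python3 - <<'E'
from h import *
p=ctrl.get_image("top")
for n in("cork_stopper","white_lid"):
  for r in ctrl.silhouettes(p,n)[:4]:
    P,u,v=world(p,r["pixels"]);q=P[P[:,2]>np.percentile(P[:,2],95)-.004]
    print(n,r["confidence"],((q.max(0)+q.min(0))/2).round(4),len(q))
E
```

```text
clock: 9.05
tool_pos: [0.6115, 0.1505, 0.2255]
eef_rot: [[-0.001, 0.22, -0.975], [0.001, -0.975, -0.22], [-1.0, -0.001, 0.001]]
contact_force: [-1.3, 0.7, 0.3]
width: 0.0853
d_tool(mm) [95.5 -2.  -2.1] units [ 0.1274 -0.0027 -0.0028] rows>= 2 pos [0.6115 0.1505 0.2255] w 0.0853 tip 0.014 j7 -1.82 down [-0.001  0.001 -1.   ]
cork_stopper 0.83 [0.4702 0.2121 0.3442] 81
cork_stopper 0.74 [ 0.4921 -0.437   0.0526] 123
cork_stopper 0.72 [ 0.3499 -0.1623  0.0528] 116
white_lid 0.68 [0.5523 0.0668 0.5852] 15
```

```bash
python3 -m jog '[[[0,0,0],[0.04,-0.0013,-0.0013],0],[[0,0,0],[0.04,-0.0013,-0.0013],0],[[0,0,0],[0.03,0,0],0],[[0,0,0],[0.016,0,0],0],[[0,0,0],[0,0,0],0],[[0,0,0],[0,0,0],0]]'
python3 d.py .613 .153 .130
```

```text
clock: 9.8
tool_pos: [0.6132, 0.1542, 0.1326]
eef_rot: [[0.001, 0.223, -0.975], [0.0, -0.975, -0.223], [-1.0, -0.0, -0.001]]
contact_force: [-0.0, 0.3, 0.8]
width: 0.0855
d_tool(mm) [2.6 1.2 0.4] units [0.0035 0.0015 0.0006] rows>= 1 pos [0.6132 0.1542 0.1326] w 0.0855 tip 0.014 j7 -1.86 down [ 0.001  0.    -1.   ]
```

```bash
python3 -m jog '[[[0,0,0],[0,0,0],0.3],[[0,0,0],[0,0,0],0.5],[[0,0,0],[0,0,0],0.8],[[0,0,0],[0,0,0],1],[[0,0,0],[0,0,0],1],[[0,0,0],[0,0,0],1],[[0,0,0],[0,0,0],1],[[0,0,0],[0,0,0],1]]' 50
python3 d.py .613 .153 .130
```

```text
clock: 10.6
tool_pos: [0.6132, 0.1536, 0.132]
eef_rot: [[0.001, 0.222, -0.975], [0.0, -0.975, -0.222], [-1.0, 0.0, -0.001]]
contact_force: [-1.8, -1.4, 6.1]
width: 0.0241
d_tool(mm) [2.  0.6 0.3] units [0.0027 0.0007 0.0004] rows>= 1 pos [0.6132 0.1536 0.132 ] w 0.0241 tip 0.014 j7 -1.86 down [ 0.001  0.    -1.   ]
```

```bash
python3 -m jog '[[[0,0,0],[-0.01,0,0],1],[[0,0,0],[-0.015,0,0],1],[[0,0,0],[-0.03,0,0],1],[[0,0,0],[-0.05,0,0],1],[[0,0,0],[-0.05,0,0],1],[[0,0,0],[-0.035,0,0],1],[[0,0,0],[-0.01,0,0],1],[[0,0,0],[0,0,0],1]]'
python3 d.py .568 -.2424 .28
```

```text
clock: 11.4
tool_pos: [0.6133, 0.1538, 0.2826]
eef_rot: [[0.002, 0.222, -0.975], [0.0, -0.975, -0.222], [-1.0, 0.0, -0.002]]
contact_force: [0.2, 0.8, -1.9]
width: 0.0243
d_tool(mm) [  2.3 376.2 132.1] units [0.0031 0.5016 0.1761] rows>= 9 pos [0.6133 0.1538 0.2826] w 0.0243 tip 0.014 j7 -1.81 down [ 0.002  0.    -1.   ]
```

```bash
python3 -m jog '[[[0,0,0],[0,0.03,0.0106],1],[[0,0,0],[0,0.0524,0.0184],1],[[0,0,0],[0,0.0524,0.0184],1],[[0,0,0],[0,0.0524,0.0184],1],[[0,0,0],[0,0.0524,0.0184],1],[[0,0,0],[0,0.0524,0.0184],1],[[0,0,0],[0,0.0524,0.0184],1],[[0,0,0],[0,0.0524,0.0184],1],[[0,0,0],[0,0.0524,0.0184],1],[[0,0,0],[0,0.0524,0.0184],1],[[0,0,0],[0,0,0],1],[[0,0,0],[0,0,0],1]]'
python3 d.py .568 -.2424 .152
python3 - <<'E'
from h import *
p=ctrl.get_image("top");s=ctrl.get_image("scene")
c=np.hstack([s["image"][100:290,120:460],p["image"][110:300,100:400]])[:,:,::-1]
cv2.imwrite("pics/p4.png",cv2.resize(c,None,fx=1.25,fy=1.25))
for n in("cork_stopper",):
  for q0,l in((p,"top"),(s,"scene")):
   for r in ctrl.silhouettes(q0,n)[:6]:
    P,u,v=world(q0,r["pixels"]);q=P[P[:,2]>np.percentile(P[:,2],95)-.004]
    print(l,n,r["confidence"],((q.max(0)+q.min(0))/2).round(4),len(q))
for r in ctrl.silhouettes(p,"terracotta_jar")[:1]:
    P,u,v=world(p,r["pixels"]);q=P[(P[:,2]>.094)&(P[:,2]<.108)]
    print(r["confidence"],r["extent"],len(q),((q.max(0)+q.min(0))/2).round(4), cv2.minEnclosingCircle(q[:,:2].astype(np.float32)))
E
```

```text
clock: 12.6
tool_pos: [0.5665, -0.2437, 0.2792]
eef_rot: [[-0.003, 0.219, -0.976], [0.002, -0.976, -0.219], [-1.0, -0.002, 0.003]]
contact_force: [0.2, 1.2, -2.1]
width: 0.0241
d_tool(mm) [127.2  -0.7  -2.1] units [ 0.1696 -0.0009 -0.0028] rows>= 3 pos [ 0.5665 -0.2437  0.2792] w 0.0241 tip 0.014 j7 -1.1 down [-0.003  0.002 -1.   ]
top cork_stopper 0.87 [ 0.3497 -0.1624  0.0529] 115
top cork_stopper 0.85 [0.4702 0.2868 0.0624] 108
top cork_stopper 0.83 [ 0.7084 -0.2465  0.0523] 117
scene cork_stopper 0.96 [ 0.4936 -0.4373  0.0463] 77
scene cork_stopper 0.7 [ 0.7112 -0.246   0.0464] 110
scene cork_stopper 0.62 [0.4724 0.288  0.0554] 60
scene cork_stopper 0.55 [ 0.3515 -0.1613  0.0463] 55
0.61 [179.0, 164.4, 38.4, 41.0] 159 [0.6127 0.1533 0.1008] ((0.6131429672241211, 0.1530742645263672), 0.035979121923446655)
```

View pics/p4.png

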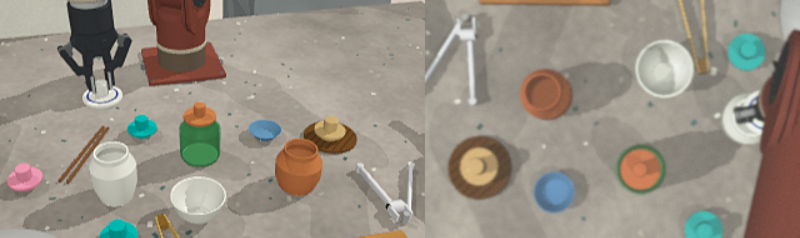

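The cork stands level on the trivet at (0.470, 0.287). The terracotta rim is at (0.613, 0.153). The white lid hangs level over its jar, so I lower it.

```bash
python3 -m jog '[[[0,0,0],[0.05,0,-0.001],1],[[0,0,0],[0.05,0,-0.001],1],[[0,0,0],[0.03,0,0],1],[[0,0,0],[0.012,0,0],1],[[0,0,0],[0.008,0,0],1],[[0,0,0],[0.006,0,0],1],[[0,0,0],[0.004,0,0],1],[[0,0,0],[0,0,0],1],[[0,0,0],[0,0,0],1]]'
python3 d.py .568 -.2424 .152
```

```text
clock: 13.75
tool_pos: [0.5694, -0.2424, 0.1622]
eef_rot: [[0.001, 0.222, -0.975], [-0.0, -0.975, -0.222], [-1.0, 0.001, -0.001]]
contact_force: [0.2, 0.3, -0.2]
width: 0.0241
d_tool(mm) [10.2 -0.3  1.3] units [ 0.0136 -0.0004  0.0018] rows>= 1 pos [ 0.5694 -0.2424  0.1622] w 0.0241 tip 0.014 j7 -1.13 down [ 0.001 -0.    -1.   ]
```

```bash
python3 -m jog '[[[0,0,0],[0.004,0,0],1],[[0,0,0],[0.003,0,0],1],[[0,0,0],[0.002,0,0],1],[[0,0,0],[0,0,0],1],[[0,0,0],[0,0,0],1]]'
python3 -m jog '[[[0,0,0],[0.002,0,0],1],[[0,0,0],[0.0015,0,0],1],[[0,0,0],[0,0,0],1],[[0,0,0],[0,0,0],1]]'
```

```text
clock: 14.25
tool_pos: [0.569, -0.2423, 0.1547]
eef_rot: [[-0.0, 0.222, -0.975], [0.0, -0.975, -0.222], [-1.0, -0.0, 0.0]]
contact_force: [-0.2, -0.0, -0.9]
width: 0.0243
clock: 14.65
tool_pos: [0.5691, -0.2423, 0.1522]
eef_rot: [[0.0, 0.222, -0.975], [-0.0, -0.975, -0.222], [-1.0, 0.0, -0.0]]
contact_force: [0.5, 0.4, -1.1]
width: 0.0238
```

```bash
python3 -m jog '[[[0,0,0],[0.001,0,0],1],[[0,0,0],[0.001,0,0],1],[[0,0,0],[0,0,0],1],[[0,0,0],[0,0,0],1]]'
```

```text
clock: 15.05
tool_pos: [0.5694, -0.2424, 0.152]
eef_rot: [[0.001, 0.222, -0.975], [-0.001, -0.975, -0.222], [-1.0, 0.001, -0.001]]
contact_force: [-2.8, 0.2, 9.6]
width: 0.0239
```

Seated, so I release, rise, and go to the terracotta lid on the green jar.

```bash
python3 -m jog '[[[0,0,0],[0,0,0],0.7],[[0,0,0],[0,0,0],0.4],[[0,0,0],[0,0,0],0],[[0,0,0],[0,0,0],0],[[0,0,0],[0,0,0],0],[[0,0,0],[-0.02,0,0],0],[[0,0,0],[-0.05,0,0],0],[[0,0,0],[-0.05,0,0],0],[[0,0,0],[-0.01,0,0],0],[[0,0,0],[0,0,0],0],[[0,0,0],[0,0,0],0]]'
python3 d.py .4685 -.0365 .25
```

```text
clock: 16.15
tool_pos: [0.5687, -0.2422, 0.2477]
eef_rot: [[-0.001, 0.222, -0.975], [0.0, -0.975, -0.222], [-1.0, -0.0, 0.001]]
contact_force: [0.0, 0.0, -0.8]
width: 0.0854
d_tool(mm) [  -2.2 -222.8   52.1] units [-0.003  -0.2971  0.0694] rows>= 5 pos [ 0.5687 -0.2422  0.2477] w 0.0854 tip 0.014 j7 -1.11 down [-0.001  0.    -1.   ]
```

```bash
python3 -m jog '[[[0,0,0],[0,-0.0496,0.0116],0],[[0,0,0],[0,-0.0496,0.0116],0],[[0,0,0],[0,-0.0496,0.0116],0],[[0,0,0],[0,-0.0496,0.0116],0],[[0,0,0],[0,-0.0496,0.0116],0],[[0,0,0],[0,-0.0496,0.0116],0],[[0,0,0],[0,0,0],0],[[0,0,0],[0,0,0],0]]'
python3 d.py .4685 -.0365 .142
python3 - <<'E'
from h import *
s=ctrl.get_image("scene")
save(s,"p5.png",(150,100,220,170),3)
for r in ctrl.silhouettes(s,"white_lid")[:2]:
    P,u,v=world(s,r["pixels"]);q=P[P[:,2]>np.percentile(P[:,2],95)-.004]
    print(r["confidence"],r["extent"],((q.max(0)+q.min(0))/2).round(4),len(q))
E
```

```text
clock: 16.95
tool_pos: [0.4679, -0.036, 0.2473]
eef_rot: [[-0.001, 0.223, -0.975], [-0.0, -0.975, -0.223], [-1.0, 0.0, 0.001]]
contact_force: [1.0, -1.0, 0.6]
width: 0.0857
d_tool(mm) [105.3   0.6  -0.6] units [ 0.1405  0.0008 -0.0007] rows>= 3 pos [ 0.4679 -0.036   0.2473] w 0.0857 tip 0.014 j7 -1.35 down [-0.001 -0.    -1.   ]
0.59 [192.6, 211.3, 31.5, 19.2] [ 0.5728 -0.243   0.1514] 50
```

View pics/p5.png

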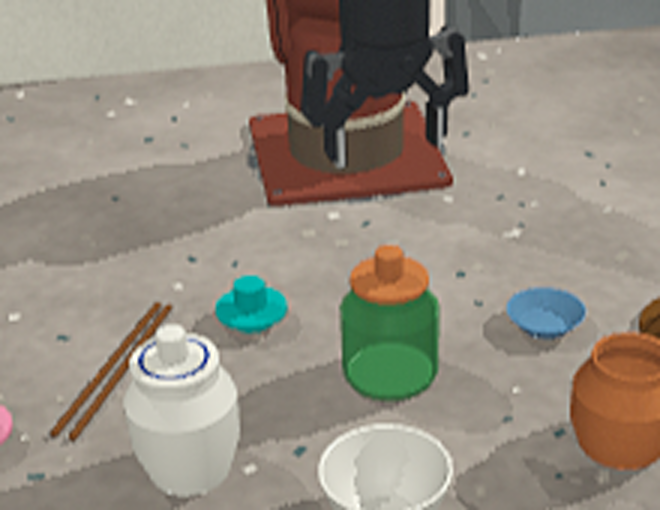

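The white lid sits level on the white jar (crop pixel 172,360), with its knob top at 0.151, the same as the cork showed when seated there. Now I grasp the terracotta lid.

```bash
python3 -m jog '[[[0,0,0],[0.05,0,0],0],[[0,0,0],[0.045,0,0],0],[[0,0,0],[0.03,0,0],0],[[0,0,0],[0.0155,0,0],0],[[0,0,0],[0,0,0],0],[[0,0,0],[0,0,0],0]]'
python3 -m jog '[[[0,0,0],[0,0,0],0.3],[[0,0,0],[0,0,0],0.5],[[0,0,0],[0,0,0],0.8],[[0,0,0],[0,0,0],1],[[0,0,0],[0,0,0],1],[[0,0,0],[0,0,0],1],[[0,0,0],[0,0,0],1],[[0,0,0],[0,0,0],1]]'
python3 -m jog '[[[0,0,0],[-0.01,0,0],1],[[0,0,0],[-0.015,0,0],1],[[0,0,0],[-0.03,0,0],1],[[0,0,0],[-0.05,0,0],1],[[0,0,0],[-0.05,0,0],1],[[0,0,0],[-0.02,0,0],1],[[0,0,0],[0,0,0],1],[[0,0,0],[0,0,0],1]]'
python3 d.py .613 .153 .27
```

```text
clock: 17.65
tool_pos: [0.4692, -0.0366, 0.1434]
eef_rot: [[0.001, 0.221, -0.975], [0.0, -0.975, -0.221], [-1.0, -0.0, -0.001]]
contact_force: [0.5, 0.6, 0.2]
width: 0.0857
clock: 18.45
tool_pos: [0.4689, -0.036, 0.1433]
eef_rot: [[0.001, 0.222, -0.975], [-0.0, -0.975, -0.222], [-1.0, 0.0, -0.001]]
contact_force: [-0.5, 1.4, 6.7]
width: 0.026
clock: 19.25
tool_pos: [0.4684, -0.0363, 0.2737]
eef_rot: [[-0.0, 0.222, -0.975], [-0.0, -0.975, -0.222], [-1.0, 0.0, 0.0]]
contact_force: [-1.3, 0.4, -2.2]
width: 0.0258
d_tool(mm) [   3.7 -152.5 -183. ] units [ 0.0049 -0.2033 -0.244 ] rows>= 5 pos [ 0.4684 -0.0363  0.2737] w 0.0258 tip 0.014 j7 -1.34 down [-0. -0. -1.]
```

```bash
python3 -m jog '[[[0,0,0],[0,-0.0339,-0.0407],1],[[0,0,0],[0,-0.0339,-0.0407],1],[[0,0,0],[0,-0.0339,-0.0407],1],[[0,0,0],[0,-0.0339,-0.0407],1],[[0,0,0],[0,-0.0339,-0.0407],1],[[0,0,0],[0,-0.0339,-0.0407],1],[[0,0,0],[0,0,0],1],[[0,0,0],[0,0,0],1]]'
python3 d.py .613 .153 .133
python3 - <<'E'
from h import *
p=ctrl.get_image("top")
save(p,"p6.png",(100,110,300,190),2.5)
for r in ctrl.silhouettes(p,"green_jar")[:2]:
    P,u,v=world(p,r["pixels"]);q=P[(P[:,2]>.104)&(P[:,2]<.118)]
    print(r["confidence"],r["extent"],len(q))
    if len(q)>20: print(((q.max(0)+q.min(0))/2).round(4), cv2.minEnclosingCircle(q[:,:2].astype(np.float32)))
E
```

```text
clock: 20.05
tool_pos: [0.6126, 0.1541, 0.2716]
eef_rot: [[-0.004, 0.224, -0.975], [0.0, -0.975, -0.224], [-1.0, -0.001, 0.004]]
contact_force: [-1.0, -0.5, -2.2]
width: 0.0259
d_tool(mm) [138.6   1.3  -0.7] units [ 0.1848  0.0017 -0.0009] rows>= 3 pos [0.6126 0.1541 0.2716] w 0.0259 tip 0.014 j7 -1.83 down [-0.004  0.    -1.   ]
0.77 [252.0, 223.1, 41.3, 40.9] 157
[ 0.4688 -0.0364  0.1109] ((0.46898823976516724, -0.03657204285264015), 0.035785526037216187)
```

View pics/p6.png

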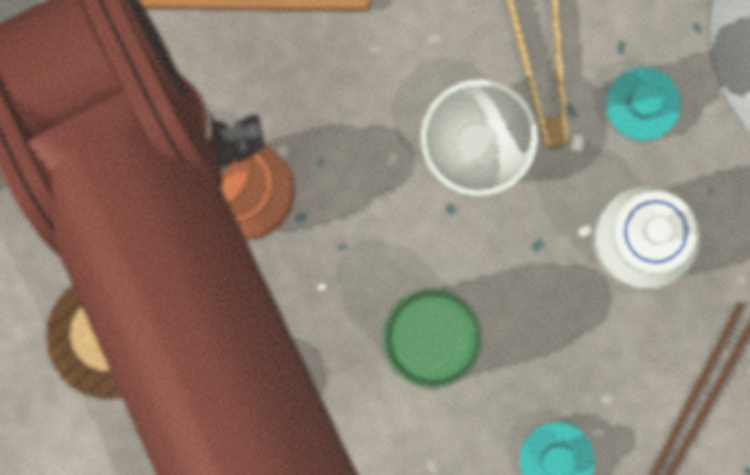

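The green jar is empty, with its rim at (0.469, −0.0365). The white lid is centred on the white jar. Next I lower the terracotta lid.

```bash
python3 -m jog '[[[0,0,0],[0.055,0.001,0],1],[[0,0,0],[0.05,0,0],1],[[0,0,0],[0.035,0,0],1],[[0,0,0],[0.015,0,0],1],[[0,0,0],[0.01,0,0],1],[[0,0,0],[0.006,0,0],1],[[0,0,0],[0.0045,0,0],1],[[0,0,0],[0.003,0,0],1],[[0,0,0],[0,0,0],1],[[0,0,0],[0,0,0],1]]'
python3 d.py .613 .153 .133
```

```text
clock: 21.15
tool_pos: [0.6137, 0.1526, 0.1406]
eef_rot: [[0.001, 0.222, -0.975], [0.0, -0.975, -0.222], [-1.0, -0.0, -0.001]]
contact_force: [-0.3, -0.7, -1.9]
width: 0.0258
d_tool(mm) [ 7.6 -0.6  0.6] units [ 0.0101 -0.0008  0.0008] rows>= 1 pos [0.6137 0.1526 0.1406] w 0.0258 tip 0.014 j7 -1.88 down [ 0.001  0.    -1.   ]
```

```bash
python3 -m jog '[[[0,0,0],[0.004,0,0],1],[[0,0,0],[0.003,0,0],1],[[0,0,0],[0.0015,0,0],1],[[0,0,0],[0,0,0],1],[[0,0,0],[0,0,0],1]]'
python3 -m jog '[[[0,0,0],[0.001,0,0],1],[[0,0,0],[0.001,0,0],1],[[0,0,0],[0,0,0],1],[[0,0,0],[0,0,0],1]]'
```

```text
clock: 21.65
tool_pos: [0.6135, 0.1525, 0.1337]
eef_rot: [[-0.0, 0.222, -0.975], [0.0, -0.975, -0.222], [-1.0, -0.0, 0.0]]
contact_force: [0.5, -0.3, -1.8]
width: 0.0258
clock: 22.05
tool_pos: [0.6137, 0.1525, 0.1333]
eef_rot: [[0.001, 0.222, -0.975], [-0.0, -0.975, -0.222], [-1.0, 0.0, -0.001]]
contact_force: [-2.9, -1.5, 7.8]
width: 0.026
```

```bash
python3 -m jog '[[[0,0,0],[0,0,0],0.7],[[0,0,0],[0,0,0],0.4],[[0,0,0],[0,0,0],0],[[0,0,0],[0,0,0],0],[[0,0,0],[0,0,0],0],[[0,0,0],[-0.02,0,0],0],[[0,0,0],[-0.05,0,0],0],[[0,0,0],[-0.05,0,0],0],[[0,0,0],[-0.01,0,0],0],[[0,0,0],[0,0,0],0],[[0,0,0],[0,0,0],0]]'
python3 d.py .470 .287 .23
```

```text
clock: 23.15
tool_pos: [0.6132, 0.1522, 0.2294]
eef_rot: [[-0.0, 0.222, -0.975], [-0.0, -0.975, -0.222], [-1.0, 0.0, 0.001]]
contact_force: [-0.1, 0.0, -0.5]
width: 0.0853
d_tool(mm) [  -0.6 -163.2  109.8] units [-0.0008 -0.2176  0.1464] rows>= 5 pos [0.6132 0.1522 0.2294] w 0.0853 tip 0.014 j7 -1.84 down [-0. -0. -1.]
```

```bash
python3 -m jog '[[[0,0,0],[0,-0.0435,0.0293],0],[[0,0,0],[0,-0.0435,0.0293],0],[[0,0,0],[0,-0.0435,0.0293],0],[[0,0,0],[0,-0.0435,0.0293],0],[[0,0,0],[0,-0.0435,0.0293],0],[[0,0,0],[0,0,0],0],[[0,0,0],[0,0,0],0]]'
python3 d.py .470 .287 .057
```

```text
clock: 23.85
tool_pos: [0.4692, 0.2873, 0.2288]
eef_rot: [[-0.001, 0.224, -0.975], [-0.001, -0.975, -0.224], [-1.0, 0.001, 0.001]]
contact_force: [0.3, -0.3, -0.3]
width: 0.0856
d_tool(mm) [171.8   0.3  -1. ] units [ 0.229   0.0004 -0.0013] rows>= 4 pos [0.4692 0.2873 0.2288] w 0.0856 tip 0.014 j7 -2.11 down [-0.001 -0.001 -1.   ]
```

```bash
python3 -m jog '[[[0,0,0],[0.055,0,0],0],[[0,0,0],[0.055,0,0],0],[[0,0,0],[0.055,0,0],0],[[0,0,0],[0.04,0,0],0],[[0,0,0],[0.018,0,0],0],[[0,0,0],[0.005,0,0],0],[[0,0,0],[0,0,0],0],[[0,0,0],[0,0,0],0]]'
python3 -m jog '[[[0,0,0],[0,0,0],0.3],[[0,0,0],[0,0,0],0.5],[[0,0,0],[0,0,0],0.8],[[0,0,0],[0,0,0],1],[[0,0,0],[0,0,0],1],[[0,0,0],[0,0,0],1],[[0,0,0],[0,0,0],1],[[0,0,0],[0,0,0],1]]' 40
python3 -m jog '[[[0,0,0],[-0.01,0,0],1],[[0,0,0],[-0.02,0,0],1],[[0,0,0],[-0.05,0,0],1],[[0,0,0],[-0.06,0,0],1],[[0,0,0],[-0.06,0,0],1],[[0,0,0],[-0.06,0,0],1],[[0,0,0],[-0.02,0,0],1],[[0,0,0],[0,0,0],1],[[0,0,0],[0,0,0],1]]'
python3 d.py .469 -.0365 .27
```

```text
clock: 24.65
tool_pos: [0.4712, 0.2876, 0.0602]
eef_rot: [[0.002, 0.222, -0.975], [0.001, -0.975, -0.222], [-1.0, -0.001, -0.002]]
contact_force: [0.5, 0.3, -0.1]
width: 0.0854
clock: 25.45
tool_pos: [0.4704, 0.2873, 0.0594]
eef_rot: [[0.001, 0.222, -0.975], [-0.0, -0.975, -0.222], [-1.0, 0.0, -0.001]]
contact_force: [-1.7, -0.7, 5.1]
width: 0.0323
clock: 26.35
tool_pos: [0.4699, 0.2868, 0.2684]
eef_rot: [[-0.0, 0.222, -0.975], [-0.0, -0.975, -0.222], [-1.0, 0.0, 0.0]]
contact_force: [-0.1, -0.7, -0.7]
width: 0.032
d_tool(mm) [ -1.5 315.1  72.6] units [-0.002   0.4201  0.0968] rows>= 7 pos [0.4699 0.2868 0.2684] w 0.032 tip 0.014 j7 -2.09 down [-0. -0. -1.]
```

```bash
python3 -m jog '[[[0,0,0],[0,0.0525,0.0121],1],[[0,0,0],[0,0.0525,0.0121],1],[[0,0,0],[0,0.0525,0.0121],1],[[0,0,0],[0,0.0525,0.0121],1],[[0,0,0],[0,0.0525,0.0121],1],[[0,0,0],[0,0.0525,0.0121],1],[[0,0,0],[0,0.0525,0.0121],1],[[0,0,0],[0,0.0525,0.0121],1],[[0,0,0],[0,0,0],1],[[0,0,0],[0,0,0],1]]'
python3 d.py .469 -.0365 .145
python3 - <<'E'
from h import *
s=ctrl.get_image("scene")
save(s,"p7.png",(180,100,240,170),3)
for r in ctrl.silhouettes(s,"terracotta_lid")[:2]:
    P,u,v=world(s,r["pixels"]);q=P[P[:,2]>np.percentile(P[:,2],95)-.004]
    print(r["confidence"],r["extent"],((q.max(0)+q.min(0))/2).round(4),len(q))
E
```

```text
clock: 27.35
tool_pos: [0.4684, -0.0369, 0.2671]
eef_rot: [[-0.003, 0.22, -0.976], [0.001, -0.976, -0.22], [-1.0, -0.002, 0.003]]
contact_force: [0.1, 0.5, -0.1]
width: 0.0324
d_tool(mm) [ 1.221e+02 -1.000e-01 -1.000e+00] units [ 1.628e-01 -1.000e-04 -1.300e-03] rows>= 3 pos [ 0.4684 -0.0369  0.2671] w 0.0324 tip 0.014 j7 -1.35 down [-0.003  0.001 -1.   ]
0.75 [345.5, 206.1, 30.0, 22.3] [0.6187 0.1486 0.1318] 47
```

View pics/p7.png

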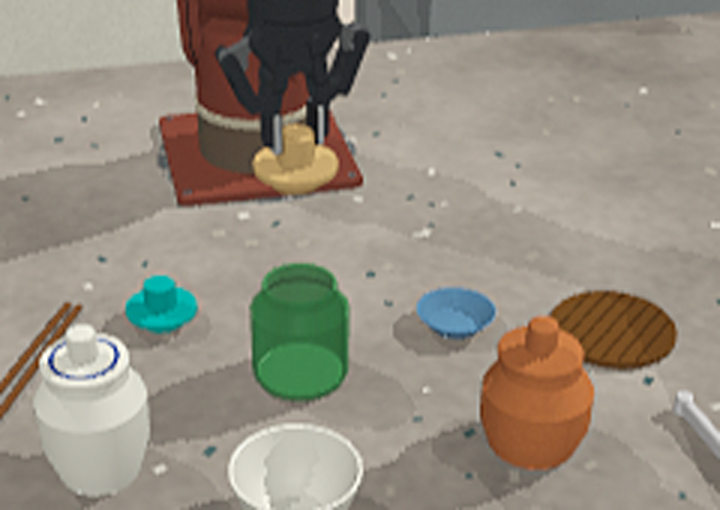

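The terracotta lid is seated level (crop pixel 540,350). The cork hangs level above the green jar (295,160), so I lower it.

```bash
python3 -m jog '[[[0,0,0],[0.05,0,0],1],[[0,0,0],[0.045,0,0],1],[[0,0,0],[0.03,0,0],1],[[0,0,0],[0.012,0,0],1],[[0,0,0],[0.008,0,0],1],[[0,0,0],[0.005,0,0],1],[[0,0,0],[0.004,0,0],1],[[0,0,0],[0.002,0,0],1],[[0,0,0],[0,0,0],1],[[0,0,0],[0,0,0],1]]'
python3 d.py .469 -.0365 .145
```

```text
clock: 28.45
tool_pos: [0.4695, -0.0362, 0.1522]
eef_rot: [[0.001, 0.222, -0.975], [-0.0, -0.975, -0.222], [-1.0, 0.0, -0.001]]
contact_force: [0.2, -0.2, 0.5]
width: 0.0323
d_tool(mm) [7.2 0.2 0.6] units [0.0095 0.0002 0.0008] rows>= 1 pos [ 0.4695 -0.0362  0.1522] w 0.0323 tip 0.014 j7 -1.4 down [ 0.001 -0.    -1.   ]
```

```bash
python3 -m jog '[[[0,0,0],[0.004,0,0],1],[[0,0,0],[0.003,0,0],1],[[0,0,0],[0.001,0,0],1],[[0,0,0],[0,0,0],1],[[0,0,0],[0,0,0],1]]'
python3 -m jog '[[[0,0,0],[0.001,0,0],1],[[0,0,0],[0.0007,0,0],1],[[0,0,0],[0,0,0],1],[[0,0,0],[0,0,0],1]]'
```

```text
clock: 28.95
tool_pos: [0.4693, -0.0361, 0.1457]
eef_rot: [[-0.0, 0.222, -0.975], [0.0, -0.975, -0.222], [-1.0, -0.0, 0.0]]
contact_force: [0.1, -0.3, -0.7]
width: 0.0323
clock: 29.35
tool_pos: [0.4695, -0.0361, 0.1453]
eef_rot: [[0.001, 0.222, -0.975], [-0.0, -0.975, -0.222], [-1.0, 0.0, -0.0]]
contact_force: [-4.2, -0.3, 9.4]
width: 0.032
```

```bash
python3 -m jog '[[[0,0,0],[0,0,0],0.7],[[0,0,0],[0,0,0],0.4],[[0,0,0],[0,0,0],0],[[0,0,0],[0,0,0],0],[[0,0,0],[0,0,0],0],[[0,0,0],[-0.02,0,0],0],[[0,0,0],[-0.05,0,0],0],[[0,0,0],[-0.05,0,0],0],[[0,0,0],[-0.01,0,0],0],[[0,0,0],[0,0,0],0]]'
python3 -m jog '[[[0,0,0],[0,0.06,0],0],[[0,0,0],[0,0.06,0],0],[[0,0,0],[0,0.06,0.01],0],[[0,0,0],[0,0.06,0.02],0],[[0,0,0],[0,0.06,0.02],0],[[0,0,0],[0,0.06,0.02],0],[[0,0,0],[0,0.06,0.02],0],[[0,0,0],[0,0.06,0.02],0],[[0,0,0],[0,0.06,0.02],0],[[0,0,0],[0,0.06,0.02],0],[[0,0,0],[0,0.06,0.02],0],[[0,0,0],[0,0,0],0]]'
python3 - <<'E'
from h import *
a=ctrl.get_image("top");s=ctrl.get_image("scene")
c=np.hstack([s["image"][130:320,150:460],a["image"][110:300,100:400]])[:,:,::-1]
cv2.imwrite("pics/p8.png",cv2.resize(c,None,fx=1.3,fy=1.3,interpolation=cv2.INTER_CUBIC))
for n in ["cork_stopper","white_lid","terracotta_lid","green_jar","white_jar","terracotta_jar","rice_bowl","garlic_press","bamboo_tongs"]:
    for r in ctrl.silhouettes(a,n)[:3]:
        P,u,v=world(a,r["pixels"]);q=P[P[:,2]>np.percentile(P[:,2],95)-.004]
        print(n,round(r["confidence"],2),"med",np.median(P,0).round(3),"top",((q.max(0)+q.min(0))/2).round(4),len(q))
for n,c,z in(("cork",(.469,-.0365),.118),("white",(.568,-.2424),.128),("terra",(.613,.153),.108)):
    P,_,_=world(a);d=np.hypot(P[:,0]-c[0],P[:,1]-c[1]);q=P[(abs(P[:,2]-z)<.006)&(d<.045)]
    m=cv2.minEnclosingCircle(q[:,:2].astype(np.float32))
    A=np.c_[q[:,:2],np.ones(len(q))];k=np.linalg.lstsq(A,q[:,2],rcond=None)[0]
    print(n,"flange",np.round(m[0],4),round(m[1],4),"z",np.median(q[:,2]).round(4),"slope",k[:2].round(3))
E
```

```text
clock: 30.35
tool_pos: [0.47, -0.0362, 0.2432]
eef_rot: [[0.003, 0.222, -0.975], [-0.001, -0.975, -0.222], [-1.0, 0.001, -0.002]]
contact_force: [0.5, -0.5, -0.6]
width: 0.0852
clock: 31.55
tool_pos: [0.4498, -0.5536, 0.2373]
eef_rot: [[-0.006, 0.214, -0.977], [0.001, -0.977, -0.214], [-1.0, -0.002, 0.006]]
contact_force: [-0.6, 0.8, -0.0]
width: 0.0854
cork_stopper 0.92 med [ 0.491 -0.433  0.024] top [ 0.4909 -0.4373  0.0531] 107
cork_stopper 0.73 med [ 0.351 -0.161  0.024] top [ 0.3496 -0.1623  0.0523] 115
cork_stopper 0.66 med [ 0.706 -0.244  0.024] top [ 0.7084 -0.2465  0.053 ] 118
white_lid 0.73 med [ 0.569 -0.242  0.129] top [ 0.5701 -0.243   0.1578] 94
terracotta_lid 0.91 med [0.612 0.148 0.109] top [0.6132 0.1505 0.1374] 101
terracotta_lid 0.18 med [ 0.548 -0.214  0.095] top [ 0.5629 -0.2403  0.1173] 55
green_jar 0.7 med [ 0.472 -0.045  0.089] top [ 0.4687 -0.0372  0.1076] 71
white_jar 0.82 med [ 0.547 -0.217  0.095] top [ 0.5485 -0.2425  0.1258] 33
terracotta_jar 0.91 med [0.594 0.129 0.073] top [0.6135 0.1521 0.0931] 96
rice_bowl 0.79 med [ 0.673 -0.08   0.025] top [ 0.667  -0.0805  0.0604] 203
rice_bowl 0.21 med [ 0.469 -0.037  0.119] top [ 0.469  -0.0383  0.1476] 151
garlic_press 0.6 med [0.696 0.324 0.018] top [0.6861 0.3649 0.0268] 137
bamboo_tongs 0.94 med [ 0.698 -0.156  0.017] top [ 0.7733 -0.1308  0.022 ] 97
cork flange [ 0.4695 -0.0377] 0.0379 z 0.1183 slope [ 0.006 -0.   ]
white flange [ 0.5706 -0.2435] 0.0381 z 0.1288 slope [-0.001 -0.01 ]
terra flange [0.6141 0.1511] 0.038 z 0.1083 slope [0.002 0.001]
```

View pics/p8.png

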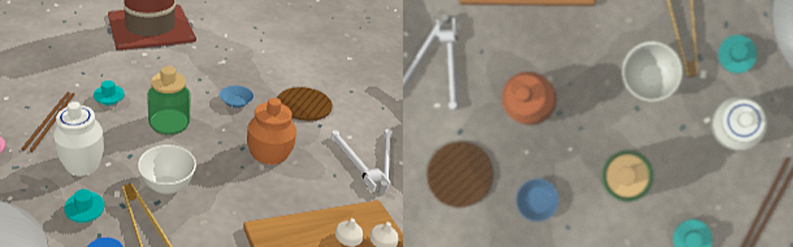

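All three lids are seated: they are off-centre by under 3 mm, the flange tops are within 1 mm of the expected height, and the slopes are at most 0.01. The robot is clear, so I hand in.

```bash
python3 -c "
from plant import ctrl
print(ctrl.close_job())"
```

```text
the job is handed in; nothing more can be done
None
```

The lids are back on their own jars and the job is handed in; it took about 32 s of the 112 s. I set the cork down on the trivet first. Then I moved the white lid to the white jar and the terracotta lid to the terracotta jar, and finally the cork to the green jar.

**Lids:** In the last top picture every lid is within about 3 mm of its jar's rim centre, as measured while that jar was open. The flange tops are at 0.118, 0.129 and 0.108 m, within 1 mm of fully seated. Tilt is at most 0.01 rad.

**Jars and other things:** The jars looked upright and in place. The rice bowl, garlic press and tongs showed no movement, and the arm stood clear at hand-in.

**Checks that disagreed:**
- The network no longer reported the cork on the green jar as a cork stopper, only the look-alikes. I confirmed it from the picture and its measured depth instead.
- The middle-of-outline readings for the garlic press and tongs shifted between pictures, by up to 67 mm for the tongs. Their highest-point readings agreed within about 5 mm, and in the pictures they lie as before.

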